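# Rock the stuck locating block out of the drilling jig

### The arm

A 7-joint arm with a two-finger parallel gripper is mounted at the origin on a cart in front of the work surface, level with it; the furniture and walls round the work are solid. World frame = base frame: x ahead of the robot, y to its left, z up, the work surface at z = 0. Lengths are in m, angles in rad, forces in N, time in s.
With the tool pointing down it reaches from about 0.425 to 0.95 m from the base axis. Payload 16.7 kg.
Tool frame: the origin (TCP) lies midway between the tips of the shut fingers; the grasp point (between the pads) lies 19 mm behind it; y points along the fingers, z is the direction in which the jaws open and shut, and the axes are right-handed (so a half turn about y gives the same grasp; the last joint's range is limited). The gripper opens to 94 mm and grips with 3 to 60 N. Pads are 16 mm wide; open, the fingers measure 119 mm over their backs; the gripper's body (75 mm by 177 mm) begins 78 mm behind the grasp point.
Start: joints at [1.054, 0.426, 0.074, 1.606, -0.034, 1.111, -0.067], TCP at [0.242, -0.63, 0.205] pointing down, gripper open.
Joint ranges: [-2.85, 2.85], [-0.5, 2.14], [-1.23, 1.37], [0.21, 2.46], [-1.02, 4.16], [0.16, 2.05], [-2.73, 2.73]. Speed limits (rad/s): [1.89, 1.89, 2.39, 2.39, 3.01, 3.01, 3.01].

### API

Orientations are given as [roll, pitch, yaw] about the fixed x, y, z axes, in that order (R = Rz(yaw) Ry(pitch) Rx(roll)).
In Python, from bench import bot gives the robot as it stands. The module is installed in compiled form; this text tells all that it offers.
- The arm moves only by the shell command python3 -m creep 'ROWS' [FORCE]. ROWS is text: rows parted by semicolons, each of 7 numbers parted by spaces: the shift along the tool's x, y, z in m, then the turn, a rotation vector about the tool's x, y, z in rad, then the gripper's target within -1 to 1 (shut at 1, half-way at 0, fully open at -1). A call has 1 to 10 rows; each row shifts and turns the commanded pose from where the row before left it, along the tool's axes as they then stand; what a row does not reach is not made up. A row lasts 1/12 s, in which the tool goes at most 41.7 mm and 7.16 degrees, less where a joint would pass 70% of its speed; a pose out of reach is approached as far as the arm can. A call is refused whole if a number of a shift passes 0.0417 or a number of a turn 0.125, either way. A call with a gripper value outside its range is refused whole. The fingers move at their own pace and stop on an object; FORCE is the grip in N (left out, the last holds). Time passes only in rows, so rows that do not move let the fingers close. It gives the time, the measured TCP pose, the force and the opening at its end, in the units of the state.
- bot.read_state(): the state, without advancing time (a new reading comes with each control period).
- bot.read_camera(name): name is "side" or "top"; returns a dict with "frame" (400x640x3 uint8, red, green, blue), "vfov" (degrees; the focal length in pixels is half the picture's height over the tangent of half this angle, whatever the lens; pixels are square), "cx", "cy" (the principal point, pixels), "k1" (the pictures are not rectified: a ray, as slopes to the right and down, at radius r is drawn at 1 + k1 r^2 times it, then the intrinsics apply), "rvec" (rotation vector, rad) and "tvec" (3), from world to camera coordinates, as OpenCV has them. Camera axes: x right, y down, z forward; pixel columns grow to the right and rows downward; lengths in m; the calibration is good to about 2 mm. A picture is of the moment at which its call begins. There is no depth.
- bot.finish_job(): hands the job in, once; it reports no verdict.
The state is a dict: "t": time; "qpos": joint angles; "dq": joint speeds; "tau": joint torques, N m; "tcp_pos": TCP position; "eef_rot": TCP orientation; "wrist_force": force on the tool from outside, world axes, zero at the start; "wrist_torque": the same for the moment, N m; "finger_gap": opening from 0.0 (shut) to 1.0 (fully open).
Only numpy, scipy, OpenCV 4.12 (cv2) and the standard library are available. Lean on these libraries where they do the work, as an engineer would, in place of code of your own. Each camera call takes 0.05 s, during which the arm holds its last target.

### The job

The locating block is stuck tight in the drilling jig, gripped at both ends by spring rollers. Take it by its upright post and rock it side to side along the jig: first lean it over until one end has popped up past its roller while the other end is still home, then rock it back until the other end pops up too and the block stands level on top of both rollers; do not just haul it straight out. Then lift it about 30 mm clear above the jig and finish still holding it there, upright and still, directly over its pocket, leaving the bushing and the bolt beside the jig alone.

Things in the scene. Friction and masses are not known exactly. Their poses are not given: they have to be found in the camera images.
- jig: Grey drilling jig fixed to the bench, base 110 x 190 x 12 mm, pocket in its middle. Origin: centre of the underside; x across, y along it (the rocking direction), z up. Pocket floor at z = 12 mm. Steel cheeks beside the pocket (inner faces x = +-16 mm) rise to z = 34 mm, fence at x = 44 to 52 mm to 28 mm, roller housings at y = +-52 to 78 mm to 33 mm, end stops at y = +-36 mm to 16 mm.
- left_catch (a point): Home place of the centre of the +y spring roller (steel, slippery, 12 mm diameter, axis along x), 38 mm along y and 22 mm above the jig's origin. It hangs over the end of the block's foot and slides outward up to 7 mm against its spring (9 N, then 0.9 N/mm). A lone end needs about 10 to 20 N upwards to pass, then rests on the roller 14 mm above home; as much force down pushes it back in.
- right_catch (a point): The same for the roller at the -y end.
- block: Dark steel locating block, about 0.3 kg, in the jig's pocket, its axes parallel to the jig's at the start. Origin: centre of the underside. Foot 30 (x) x 70 (y) x 6 mm with rounded ends, body 28 x 50 mm up to 26 mm, then a square upright post 22 x 22 mm from 26 to 104 mm above the origin: grip it there, across x or y.
- left_toe (a point): Centre of the rounded end of the block's foot on its +y side: 32 mm from the block's origin, 3 mm above the underside. Home it lies 15 mm above the jig's origin, on top of its roller 29 mm above it.
- right_toe (a point): The same at the -y end of the foot.
- bushing: Bystander: turned bushing, 32 mm diameter, 28 mm high, on the bench off the jig's +y end; origin under its centre. Leave alone.
- bolt: Bystander: hexagon bolt, 69 mm long, lying on the bench off the jig's -y end; origin under its centre. Leave alone.
Mind the look-alikes: they are no part of the job. Leave any yellow look-alike of the block alone.

How it is judged:
By the outcome, as a careful person would: the job done as asked, in the order asked, and still so for the second after the job is handed in, while the arm keeps its last pose, push and grip.
It also fails if it takes over 40 s, if anything falls off the work surface, if the arm or the gripper's body presses on something with over 40 N, if the wrist force passes 120 N, or if a joint passes its speed limit or range.

## Working session

There is one attempt and no reset: what is moved stays moved. The work goes in short steps, Python scripts to look and compute and a shell command to move; the robot and the scene stay as the last step left them, time stands still between calls to the robot, and variables do not carry over. Pictures are saved under pics/ and viewed, and the job is handed in when it is done.

```bash
mkdir -p pics; ls
python3 - <<'E'
from bench import bot
import cv2
print(bot.read_state())
for n in("side","top"):
    c=bot.read_camera(n); cv2.imwrite(f"pics/{n}0.png",c["frame"][:,:,::-1])
    print(n,{k:v for k,v in c.items() if k!="frame"})
E
```

```text
pics
{'t': 0.0, 'qpos': array([ 1.05450391,  0.42670937,  0.07385999,  1.60657856, -0.03409357,
        1.11075166, -0.06710623]), 'dq': array([ 0.00034256,  0.00021123,  0.00037605,  0.00012654, -0.00033801,
        0.00246666,  0.00109308]), 'tau': array([ 4.00122372e-04, -9.35828662e+01,  3.66702296e+00, -4.54190469e+01,
       -4.87505144e-02,  1.99224515e-02,  8.26099858e-05]), 'tcp_pos': array([ 0.24189155, -0.62973589,  0.20480352]), 'eef_rot': array([-1.57197985e+00, -9.57402606e-05, -2.77484263e+00]), 'wrist_force': array([ 0.57639432, -0.22678808, -0.38030218]), 'wrist_torque': array([-0.00697644, -0.00113754, -0.04182713]), 'finger_gap': 0.999170786861411}
side {'vfov': 47.96334904254469, 'cx': 312.926879138722, 'cy': 198.4540071099844, 'k1': 0.04308730256990798, 'rvec': array([ 0.73324277, -2.32972318,  1.37802114]), 'tvec': array([0.4665593 , 0.14202927, 0.75886206])}
top {'vfov': 44.144780342909435, 'cx': 330.14845672834326, 'cy': 199.3548447269846, 'k1': -0.05229104253047596, 'rvec': array([ 2.16308999, -2.14692238,  0.14503462]), 'tvec': array([0.05773003, 0.49230818, 1.14915208])}
```

View pics/side0.png

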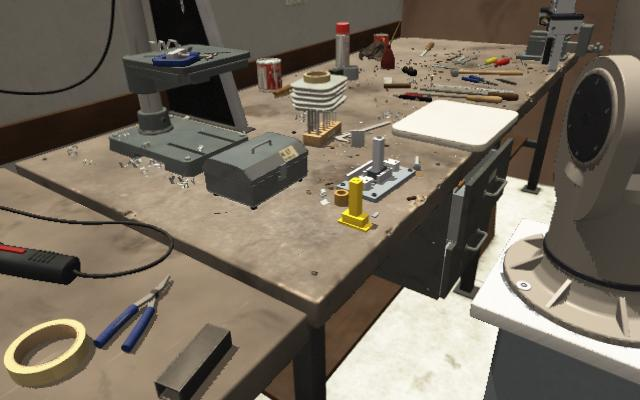

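View pics/top0.png

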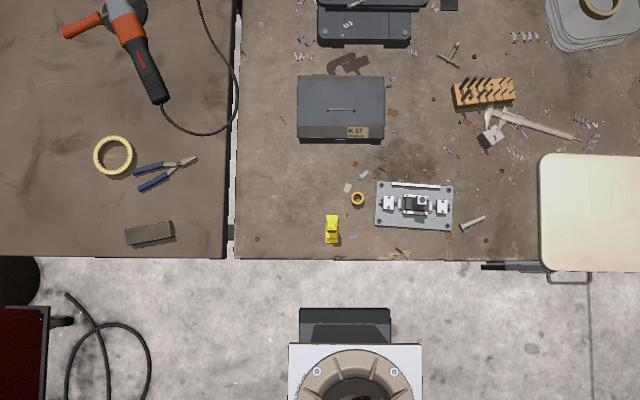

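```bash
cat > h.py <<'E'
import numpy as np, cv2
from bench import bot
def cam(n): 
    c=bot.read_camera(n); c["R"]=cv2.Rodrigues(c["rvec"])[0]; c["f"]=200/np.tan(np.radians(c["vfov"]/2)); 
    c["K"]=np.array([[c["f"],0,c["cx"]],[0,c["f"],c["cy"]],[0,0,1.]]); c["D"]=np.array([c["k1"],0,0,0.]); return c
def proj(c,P): return cv2.projectPoints(np.array(P,float).reshape(-1,3),c["rvec"],c["tvec"],c["K"],c["D"])[0].reshape(-1,2)
def onz(c,uv,z):
    x=cv2.undistortPoints(np.array(uv,float).reshape(-1,1,2),c["K"],c["D"]).reshape(-1,2)
    o=-c["R"].T@c["tvec"]; d=np.c_[x,np.ones(len(x))]@c["R"]
    return o+d*((z-o[2])/d[:,2])[:,None]
def crop(c,x0,y0,x1,y1,s,name):
    im=c["frame"][y0:y1,x0:x1,::-1]; cv2.imwrite(name,cv2.resize(im,None,fx=s,fy=s,interpolation=cv2.INTER_CUBIC))
E
python3 - <<'E'
from h import *
t=cam("top"); s=cam("side")
print(proj(t,[[0,0,0],[.242,-.63,.205]]),proj(s,[[0,0,0],[.242,-.63,.205]]))
print(-t["R"].T@t["tvec"],-s["R"].T@s["tvec"])
crop(t,360,170,490,250,6,"pics/t1.png"); crop(s,325,120,445,215,6,"pics/s1.png")
E
```

```text
[[354.68542732 408.60039205]
 [667.74685408 312.05468326]] [[594.26308168 284.09794246]
 [547.21768851  68.37144295]]
[0.33728369 0.06461014 1.20345995] [0.01701445 0.75281855 0.49668527]
```

View pics/t1.png

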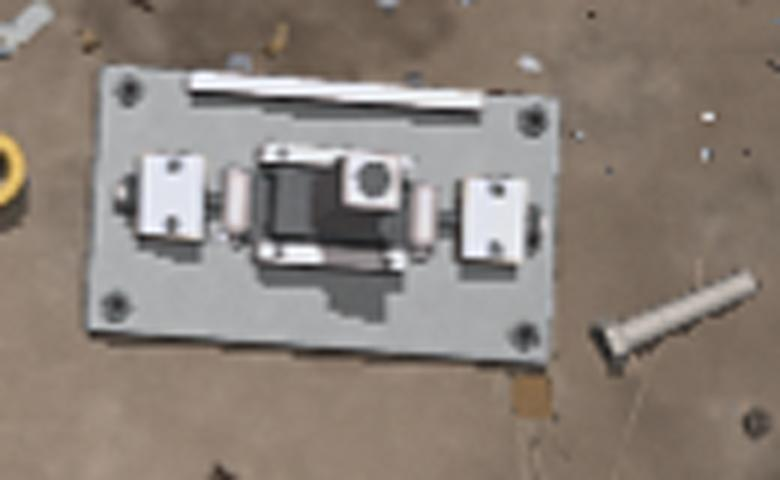

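View pics/s1.png

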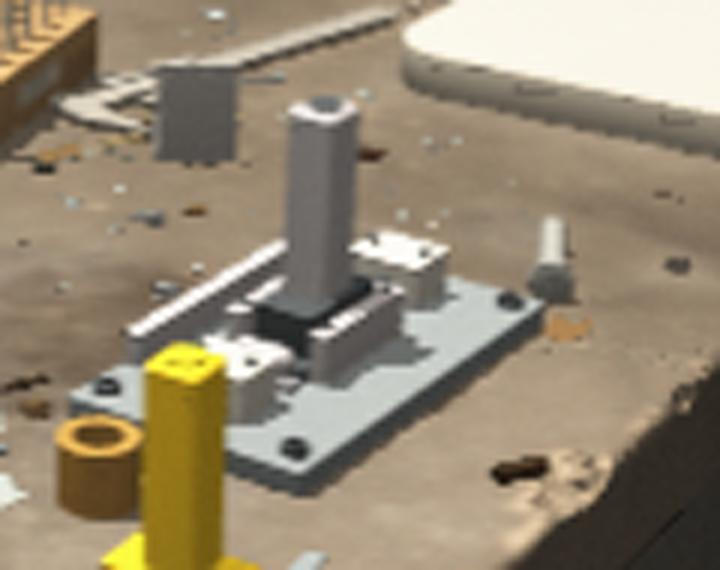

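Run:
```python
from h import *
from scipy.optimize import least_squares
t=cam("top"); s=cam("side")
cv=lambda p,x0,y0,sc: (np.array(p,float)+.5)/sc-.5+[x0,y0]
tc=cv([(102,66),(558,98),(549,362),(89,330)],360,170,6)
P=onz(t,tc,.012); print(P, np.linalg.norm(P-np.roll(P,1,0),axis=1))
# jig pts: +y+x, -y+x, -y-x, +y-x
J=np.array([[55,95,12],[55,-95,12],[-55,-95,12],[-55,95,12]])/1e3
tp=cv([(341,157),(399,157),(399,207),(341,207)],360,170,6)
bp=np.array([[11,11,116],[11,-11,116],[-11,-11,116],[-11,11,116]])/1e3
# side: top plate corners: near corner (300,472): -x +y ; right (548,305): -x,-y ; left(70,395): +x,+y
sj=cv([(300,470),(546,306),(72,396)],325,120,6); SJ=J[[3,2,0]]
spost=cv([(322,106)],325,120,6); SP=np.array([[0,0,.116]])
def W(p,q):
    c,s_=np.cos(p[2]),np.sin(p[2]); return q@np.array([[c,s_,0],[-s_,c,0],[0,0,1]])+[p[0],p[1],0]
def res(p,sep=False):
    r=[proj(t,W(p,J))-tc,proj(t,W(p,bp))-tp,proj(s,W(p,SJ))-sj,proj(s,W(p,SP))-spost]
    return r if sep else np.concatenate(r).ravel()
o=least_squares(res,[.55,-.1,0]); print(o.x,np.degrees(o.x[2]));
for r in res(o.x,1): print(np.round(r,1))
ob=least_squares(lambda p:(proj(t,W(p,J))-tc).ravel(),o.x);print('top plate only',ob.x)
print('post centre from top img',onz(t,tp.mean(0),.116),'side',onz(s,spost,.116))
```

```text
[[ 0.54182207 -0.05211072  0.012     ]
 [ 0.53014713 -0.23905715  0.012     ]
 [ 0.42198603 -0.2326978   0.012     ]
 [ 0.43371997 -0.04631508  0.012     ]] [0.10825735 0.18731063 0.10834789 0.18675172]
[ 0.48222537 -0.14196168 -0.06350312] -3.638460630893859
[[-0.6 -0.5]
 [ 0.5 -0.4]
 [ 0.2  0.3]
 [-1.1  0.1]]
[[ 0.4 -1.5]
 [ 0.5 -0.8]
 [ 0.1  0.6]
 [-0.1 -0.1]]
[[ 0.8  1.3]
 [ 0.6 -0.1]
 [-0.4  0.4]]
[[1.  0.8]]
top plate only [ 0.48195394 -0.14256377 -0.060808  ]
post centre from top img [[ 0.48111576 -0.14143081  0.116     ]] side [[ 0.48684727 -0.14561363  0.116     ]]
```

The block candidates are the dark steel block in the jig (top 418,202; side 378,150) and the yellow look-alike (top 332,228; side 357,200). By the description I choose the dark one in the pocket, and the close crops confirm that. The jig is at about (0.482, -0.142), yaw -3.6°.

I'll turn the tool to the jig yaw first, so the jaws close across the jig's y.

```bash
python3 -m creep '0 0 0 0 0.107 0 -1; 0 0 0 0 0.107 0 -1; 0 0 0 0 0.107 0 -1; 0 0 0 0 0.107 0 -1' 60
cat >> h.py <<'E'
from scipy.spatial.transform import Rotation as Ro
JIG=np.array([.482,-.142,0]); YAW=-.0625
def totool(dw):
    s=bot.read_state(); R=Ro.from_euler('xyz',s["eef_rot"]).as_matrix(); return R.T@np.array(dw)
def st():
    s=bot.read_state(); R=Ro.from_euler('xyz',s["eef_rot"]).as_matrix()
    Rj=Ro.from_euler('z',YAW).as_matrix(); 
    tl=Rj.T@(-R[:,1]); g=s["tcp_pos"]-.019*R[:,1]
    print('t %.2f'%s["t"],'tcp',s["tcp_pos"].round(4),'rpy',s["eef_rot"].round(4),'graspJ',(Rj.T@(g-JIG)*1e3).round(1),'F_J',(Rj.T@s["wrist_force"]).round(1),'M',(Rj.T@s["wrist_torque"]).round(2),'gap %.4f'%s["finger_gap"],'tilt about jx deg %.2f, about jy %.2f'%(np.degrees(np.arctan2(-tl[1],tl[2])),np.degrees(np.arctan2(tl[0],tl[2]))))
    print(' q',s["qpos"].round(3)); return s
E
python3 -c "
from h import *
s=st(); print(totool(JIG+[0,0,.205]-s['tcp_pos']))"
```

```text
t: 0.63
tcp_pos: [0.242, -0.63, 0.2054]
eef_rot: [-1.571, -0.0, 3.075]
wrist_force: [0.0, -0.0, 0.2]
finger_gap: 1.001
t 0.63 tcp [ 0.242  -0.63    0.2054] rpy [-1.571  -0.      3.0749] graspJ [-209.1 -502.1  224.4] F_J [ 0.  -0.   0.2] M [ 0.    0.03 -0.04] gap 1.0012 tilt about jx deg 0.01, about jy 0.00
 q [ 0.99   0.428  0.162  1.61  -0.075  1.109 -0.466]
[-0.20699406  0.00050604 -0.50293996]
```

```bash
R='-0.0104 0 -0.0251 0 0 0 -1'; python3 -m creep '-0.0104 0 -0.0251 0 0 0 -1;-0.0104 0 -0.0251 0 0 0 -1;-0.0104 0 -0.0251 0 0 0 -1;-0.0104 0 -0.0251 0 0 0 -1;-0.0104 0 -0.0251 0 0 0 -1;-0.0104 0 -0.0251 0 0 0 -1;-0.0104 0 -0.0251 0 0 0 -1;-0.0104 0 -0.0251 0 0 0 -1;-0.0104 0 -0.0251 0 0 0 -1;-0.0104 0 -0.0251 0 0 0 -1'
python3 -m creep '-0.0104 0 -0.0251 0 0 0 -1;-0.0104 0 -0.0251 0 0 0 -1;-0.0104 0 -0.0251 0 0 0 -1;-0.0104 0 -0.0251 0 0 0 -1;-0.0104 0 -0.0251 0 0 0 -1;-0.0104 0 -0.0251 0 0 0 -1;-0.0104 0 -0.0251 0 0 0 -1;-0.0104 0 -0.0251 0 0 0 -1;-0.0104 0 -0.0251 0 0 0 -1;-0.0104 0 -0.0251 0 0 0 -1'
python3 -c "
from h import *
s=st(); print(totool(JIG+[0,0,.205]-s['tcp_pos']))
t=cam('top');s=cam('side');crop(t,330,130,490,260,5,'pics/t2.png');crop(s,315,70,455,215,4,'pics/s2.png')"
```

```text
t: 1.47
tcp_pos: [0.3616, -0.3847, 0.2056]
eef_rot: [-1.571, 0.0, 3.08]
wrist_force: [0.0, 0.0, -0.2]
finger_gap: 1.001
t: 2.3
tcp_pos: [0.4808, -0.1405, 0.2057]
eef_rot: [-1.571, 0.0, 3.08]
wrist_force: [0.3, -0.1, -0.2]
finger_gap: 0.999
t 2.30 tcp [ 0.4808 -0.1405  0.2057] rpy [-1.5708e+00  3.0000e-04  3.0803e+00] graspJ [ -1.3   1.4 224.7] F_J [ 0.3 -0.  -0.2] M [ 0.    0.01 -0.04] gap 0.9994 tilt about jx deg -0.00, about jy -0.02
 q [ 0.306  0.149 -0.166  1.98   0.029  1.015 -1.505]
[-0.00131322  0.00065686  0.00143664]
```

View pics/t2.png

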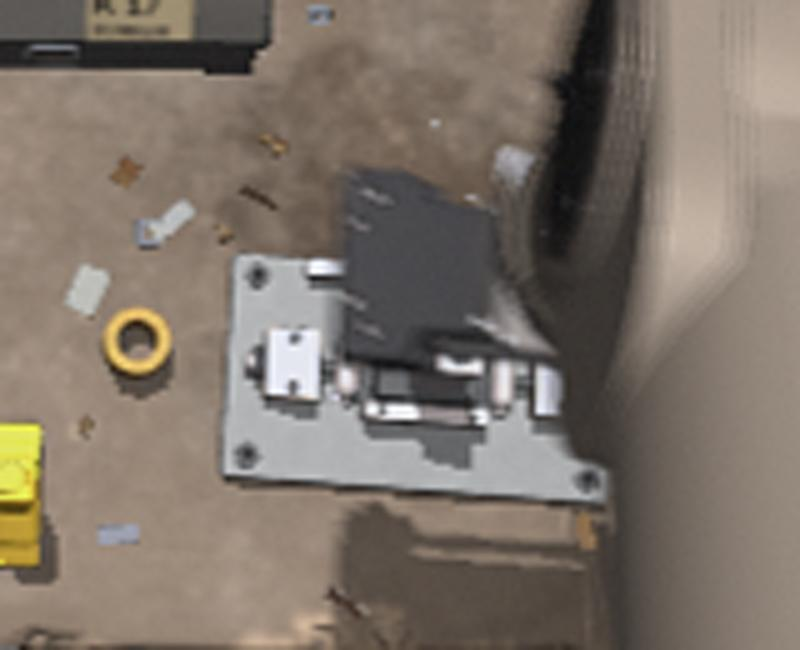

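View pics/s2.png

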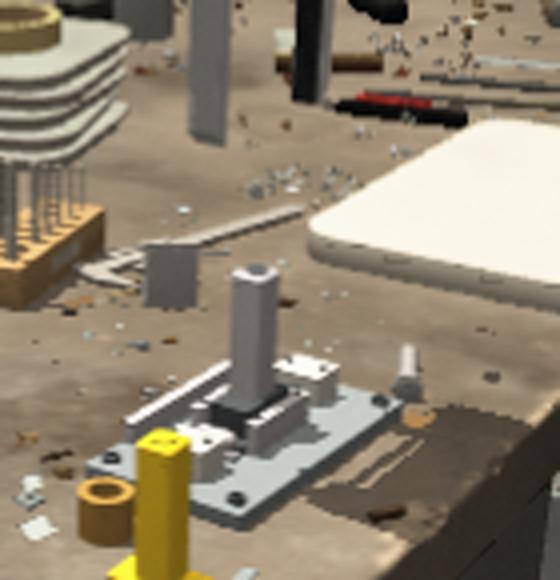

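```bash
python3 -m creep '-0.0013 0.025 0.0014 0 0 0 -1;0 0.025 0 0 0 0 -1;0 0.025 0 0 0 0 -1;0 0.025 0 0 0 0 -1;0 0.025 0 0 0 0 -1;0 0.02 0 0 0 0 -1;0 0 0 0 0 0 -1' 10
python3 -c "
from h import *
s=st()
s=cam('side');crop(s,315,70,455,215,4,'pics/s3.png')"
```

```text
t: 2.98
tcp_pos: [0.4792, -0.1433, 0.0573]
eef_rot: [-1.572, -0.005, 3.08]
wrist_force: [-1.4, 0.4, 0.2]
finger_gap: 1.001
t 2.98 tcp [ 0.4792 -0.1433  0.0573] rpy [-1.5715 -0.0051  3.08  ] graspJ [-2.6 -1.5 76.3] F_J [-1.4  0.3  0.2] M [0.06 0.07 0.01] gap 1.0015 tilt about jx deg 0.04, about jy 0.29
 q [ 0.293  0.349 -0.155  2.108  0.082  0.695 -1.548]
```

View pics/s3.png

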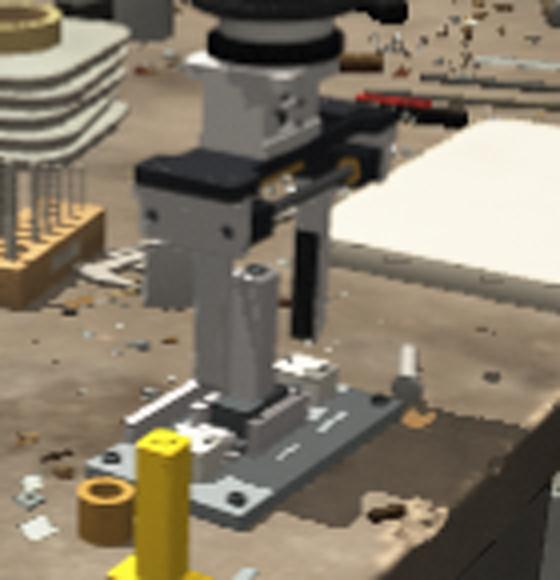

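```bash
python3 -m creep '0 0 0 0 0 0 -1;0 0 0 0 0 0 -1';python3 -c "
from h import *
s=st()"; python3 -m creep '0 0 0 0 0 0 0.2;0 0 0 0 0 0 0.4;0 0 0 0 0 0 0.5;0 0 0 0 0 0 0.6;0 0 0 0 0 0 1;0 0 0 0 0 0 1;0 0 0 0 0 0 1;0 0 0 0 0 0 1' 8
python3 -c "
from h import *
s=st()
s=cam('side');crop(s,315,70,455,215,4,'pics/s4.png')"
```

```text
t: 3.2
tcp_pos: [0.4824, -0.1436, 0.0619]
eef_rot: [-1.571, 0.002, 3.08]
wrist_force: [0.8, 0.2, 0.7]
finger_gap: 1.005
t 3.20 tcp [ 0.4824 -0.1436  0.0619] rpy [-1.5705e+00  1.8000e-03  3.0800e+00] graspJ [ 0.4 -1.6 80.9] F_J [0.7 0.2 0.7] M [ 0.05 -0.01  0.04] gap 1.0053 tilt about jx deg -0.02, about jy -0.10
 q [ 0.293  0.342 -0.155  2.104  0.081  0.699 -1.548]
t: 3.87
tcp_pos: [0.4816, -0.1432, 0.0605]
eef_rot: [-1.571, -0.0, 3.08]
wrist_force: [-0.7, -0.6, -0.2]
finger_gap: 0.463
t 3.87 tcp [ 0.4816 -0.1432  0.0605] rpy [-1.5709 -0.      3.0803] graspJ [-0.3 -1.2 79.5] F_J [-0.6 -0.7 -0.2] M [-0.03  0.04  0.  ] gap 0.4627 tilt about jx deg 0.00, about jy 0.00
 q [ 0.293  0.344 -0.155  2.105  0.081  0.698 -1.548]
```

View pics/s4.png

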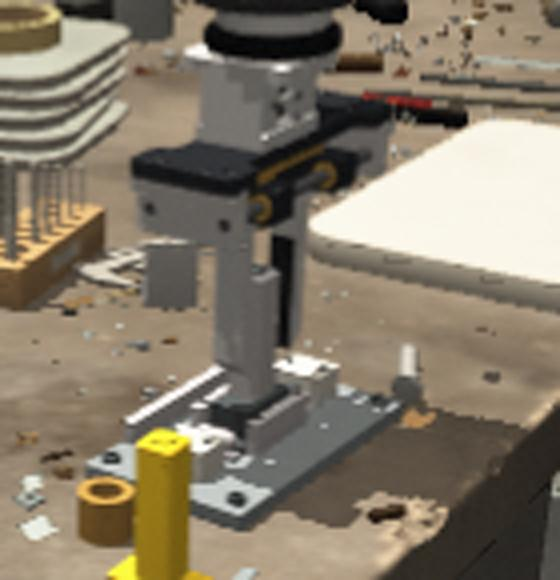

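```bash
python3 -m creep '0 0 0 0 0 0 1;0 0 0 0 0 0 1;0 0 0 0 0 0 1;0 0 0 0 0 0 1'
python3 -c "
from h import *
s=st()"; python3 -m creep '0 0 0 0 0 0 1;0 0 0 0 0 0 1;0 0 0 0 0 0 1'
python3 -c "
from h import *
s=st()"
```

```text
t: 4.25
tcp_pos: [0.4816, -0.143, 0.0604]
eef_rot: [-1.571, -0.0, 3.081]
wrist_force: [0.4, 1.6, -1.4]
finger_gap: 0.234
t 4.25 tcp [ 0.4816 -0.143   0.0604] rpy [-1.5711e+00 -1.0000e-04  3.0805e+00] graspJ [-0.4 -1.  79.4] F_J [ 0.3  1.6 -1.4] M [ 0.52 -0.13  0.08] gap 0.2339 tilt about jx deg 0.02, about jy 0.01
 q [ 0.293  0.344 -0.156  2.106  0.081  0.698 -1.548]
t: 4.5
tcp_pos: [0.4815, -0.143, 0.0604]
eef_rot: [-1.571, -0.0, 3.081]
wrist_force: [0.7, 2.8, -3.0]
finger_gap: 0.232
t 4.50 tcp [ 0.4815 -0.143   0.0604] rpy [-1.5711e+00 -2.0000e-04  3.0806e+00] graspJ [-0.4 -1.  79.4] F_J [ 0.5  2.8 -3. ] M [ 0.87 -0.13 -0.02] gap 0.2321 tilt about jx deg 0.02, about jy 0.01
 q [ 0.293  0.344 -0.156  2.106  0.081  0.698 -1.548]
```

```bash
python3 -m creep '0 0 -0.0005 0 0 0 1;0 0 0 0 0 0 1;0 0 0 0 0 0 1;0 0 0 0 0 0 1;0 0 0 0 0 0 1' 60
python3 -c "
from h import *
s=st()
s=cam('side');crop(s,345,100,445,200,6,'pics/s5.png')"
```

```text
t: 4.92
tcp_pos: [0.4815, -0.1428, 0.0604]
eef_rot: [-1.571, -0.0, 3.08]
wrist_force: [1.1, 0.5, -4.1]
finger_gap: 0.234
t 4.92 tcp [ 0.4815 -0.1428  0.0604] rpy [-1.5708e+00 -2.0000e-04  3.0803e+00] graspJ [-0.5 -0.8 79.4] F_J [ 1.1  0.5 -4.1] M [0.18 0.03 0.04] gap 0.2345 tilt about jx deg 0.00, about jy 0.01
 q [ 0.292  0.344 -0.156  2.106  0.081  0.698 -1.549]
```

View pics/s5.png

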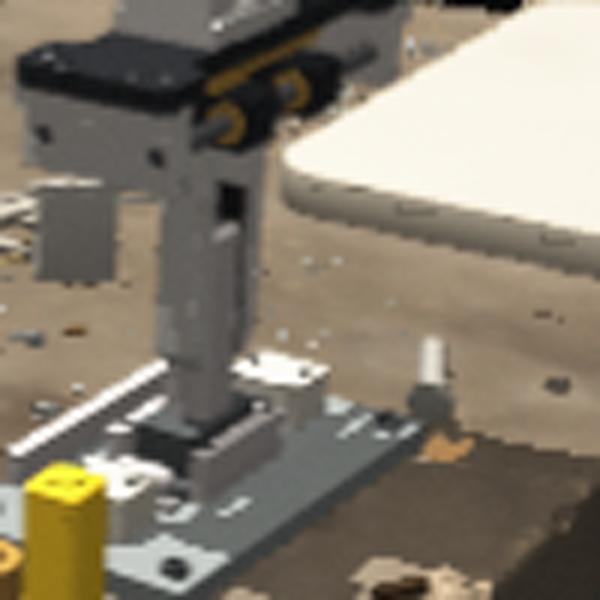

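```bash
python3 -m creep '0 -0.0006 0.0009 -0.02 0 0 1;0 -0.0006 0.0009 -0.02 0 0 1;0 -0.0006 0.0009 -0.02 0 0 1;0 0 0 0 0 0 1' 
python3 -c "
from h import *
s=st()"
```

```text
t: 5.3
tcp_pos: [0.4813, -0.1461, 0.0622]
eef_rot: [-1.632, -0.0, 3.079]
wrist_force: [0.3, -0.0, -3.8]
finger_gap: 0.229
t 5.30 tcp [ 0.4813 -0.1461  0.0622] rpy [-1.6319e+00 -2.0000e-04  3.0789e+00] graspJ [-0.5 -5.3 81.1] F_J [ 0.3  0.  -3.8] M [-0.02 -0.06  0.1 ] gap 0.2287 tilt about jx deg 3.50, about jy 0.01
 q [ 0.366  0.352 -0.184  2.09   0.004  0.713 -1.443]
```

```bash
python3 -c "
from h import *
s=cam('side');crop(s,345,100,445,200,6,'pics/s6.png')"
```

```text
(no output)
```

View pics/s6.png

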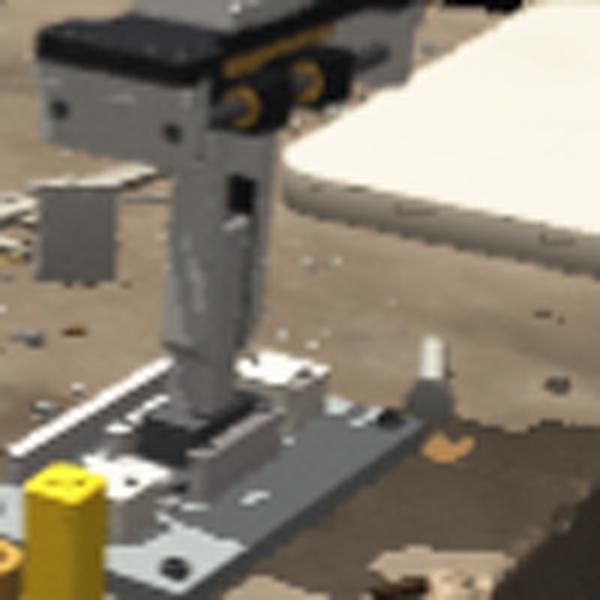

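```bash
cat >> h.py <<'E'
def toes():
    s=st(); R0=Ro.from_euler('xyz',[-1.5708,-.0002,3.0803]).as_matrix(); p0=np.array([.4815,-.1428,.0604])
    R=Ro.from_euler('xyz',s["eef_rot"]).as_matrix(); Rj=Ro.from_euler('z',YAW).as_matrix()
    for n,v in (('left',[0,32,15-60.4]),('right',[0,-32,15-60.4]),('orig',[0,0,12-60.4])):
        w=s["tcp_pos"]+R@R0.T@Rj@np.array(v)/1e3
        print('  ',n,(Rj.T@(w-p0-[0,0,-.0604])*1e3).round(1))
E
python3 -m creep '0 0 0 0 0 0 1'
python3 -c "
from h import *
toes()"
```

```text
t: 5.43
tcp_pos: [0.4813, -0.1459, 0.0621]
eef_rot: [-1.63, -0.0, 3.08]
wrist_force: [-0.4, -4.9, -6.3]
finger_gap: 0.234
t 5.43 tcp [ 0.4813 -0.1459  0.0621] rpy [-1.6298e+00 -2.0000e-04  3.0798e+00] graspJ [-0.5 -5.1 81.1] F_J [-0.1 -4.9 -6.3] M [-1.29  0.01 -0.02] gap 0.2337 tilt about jx deg 3.38, about jy 0.01
 q [ 0.364  0.352 -0.183  2.091  0.007  0.712 -1.446]
   left [-0.  31.5 18.7]
   right [ -0.1 -32.4  14.9]
   orig [-0.1 -0.3 13.8]
```

```bash
python3 -m creep '0 -0.0006 0.0009 -0.02 0 0 1;0 -0.0006 0.0009 -0.02 0 0 1;0 -0.0006 0.0009 -0.02 0 0 1;0 -0.0006 0.0009 -0.02 0 0 1;0 0 0 0 0 0 1;0 0 0 0 0 0 1' 
python3 -c "
from h import *
toes()
s=cam('side');crop(s,345,100,445,200,6,'pics/s7.png')"
```

```text
t: 5.93
tcp_pos: [0.4811, -0.1497, 0.0643]
eef_rot: [-1.71, -0.0, 3.08]
wrist_force: [-1.3, -5.2, -3.1]
finger_gap: 0.229
t 5.93 tcp [ 0.4811 -0.1497  0.0643] rpy [-1.7095e+00 -2.0000e-04  3.0798e+00] graspJ [ -0.4 -10.4  83.1] F_J [-1.  -5.3 -3.1] M [-1.56  0.44  0.01] gap 0.2292 tilt about jx deg 7.95, about jy 0.01
 q [ 0.455  0.369 -0.218  2.068 -0.086  0.741 -1.318]
   left [ 0.1 31.  23.8]
   right [  0.  -32.3  14.9]
   orig [ 0.  -0.2 16.4]
```

View pics/s7.png

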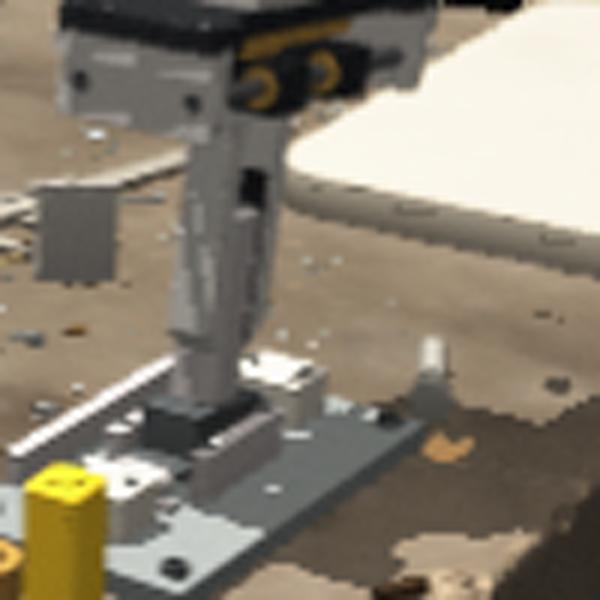

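```bash
python3 -m creep '0 -0.0006 0.0009 -0.02 0 0 1;0 -0.0006 0.0009 -0.02 0 0 1;0 -0.0006 0.0009 -0.02 0 0 1;0 -0.0006 0.0009 -0.02 0 0 1;0 0 0 0 0 0 1;0 0 0 0 0 0 1' 
python3 -c "
from h import *
toes()
s=cam('side');crop(s,345,100,445,200,6,'pics/s8.png')"
```

```text
t: 6.48
tcp_pos: [0.4813, -0.1531, 0.0662]
eef_rot: [-1.79, 0.0, 3.08]
wrist_force: [0.7, -2.1, 0.1]
finger_gap: 0.231
t 6.48 tcp [ 0.4813 -0.1531  0.0662] rpy [-1.7896e+00  4.0000e-04  3.0805e+00] graspJ [ -0.  -15.3  84.7] F_J [ 0.8 -2.1  0.1] M [-0.87 -0.01  0.02] gap 0.2307 tilt about jx deg 12.53, about jy -0.01
 q [ 0.539  0.392 -0.249  2.043 -0.169  0.778 -1.202]
   left [ 0.5 30.8 28.8]
   right [  0.5 -31.7  14.9]
   orig [ 0.5  0.2 18.9]
```

View pics/s8.png

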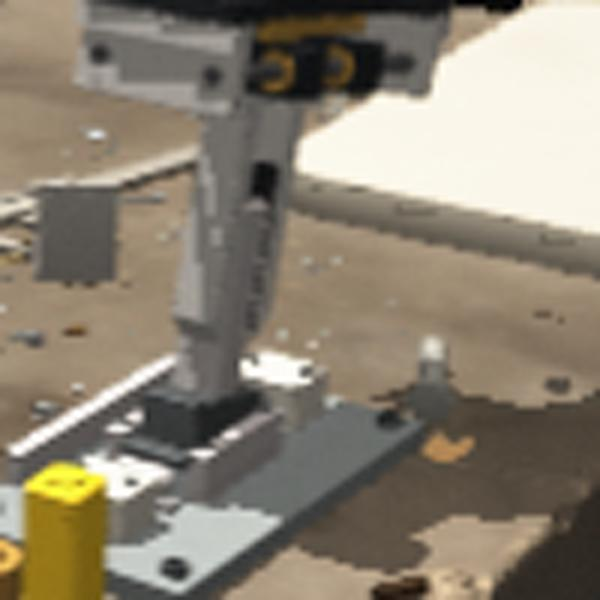

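The left end of the foot has come up above its housing (crop 150,450), and the moment is falling. I'll go a little further so it is clearly over.

```bash
python3 -m creep '0 -0.0005 0.0009 -0.02 0 0 1;0 -0.0005 0.0009 -0.02 0 0 1;0 0 0 0 0 0 1;0 0 0 0 0 0 1' 
python3 -c "
from h import *
toes()
s=cam('side');crop(s,345,120,415,190,8,'pics/s9.png')"
```

```text
t: 6.87
tcp_pos: [0.4813, -0.1546, 0.0669]
eef_rot: [-1.83, 0.0, 3.081]
wrist_force: [-1.2, 1.2, 4.5]
finger_gap: 0.231
t 6.87 tcp [ 0.4813 -0.1546  0.0669] rpy [-1.8303e+00  3.0000e-04  3.0808e+00] graspJ [  0.1 -17.5  85.3] F_J [-1.3  1.1  4.5] M [0.26 0.12 0.04] gap 0.2309 tilt about jx deg 14.87, about jy 0.01
 q [ 0.578  0.406 -0.263  2.03  -0.206  0.799 -1.15 ]
   left [ 0.5 30.8 31.3]
   right [  0.5 -31.   14.8]
   orig [ 0.5  0.7 20.2]
```

View pics/s9.png

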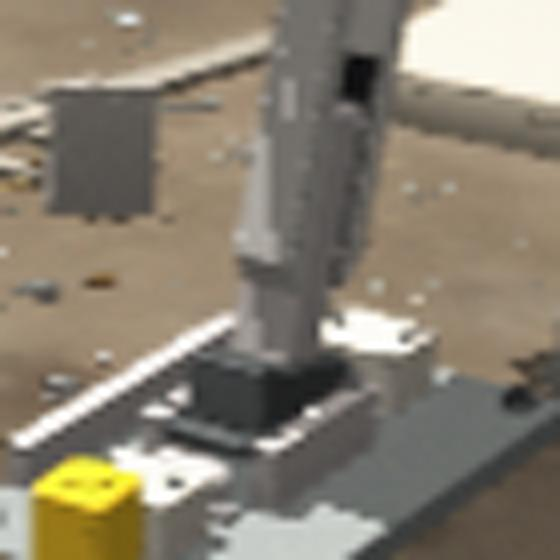

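```bash
python3 -m creep '0 -0.0006 -0.001 0.02 0 0 1;0 -0.0006 -0.001 0.02 0 0 1;0 -0.0006 -0.001 0.02 0 0 1;0 -0.0006 -0.001 0.02 0 0 1;0 -0.0006 -0.001 0.02 0 0 1;0 0 0 0 0 0 1;0 0 0 0 0 0 1' 
python3 -c "
from h import *
toes()
s=cam('side');crop(s,345,120,415,190,8,'pics/s10.png')"
```

```text
t: 7.5
tcp_pos: [0.4806, -0.1481, 0.0703]
eef_rot: [-1.732, -0.002, 3.083]
wrist_force: [0.6, 10.7, -3.5]
finger_gap: 0.23
t 7.50 tcp [ 0.4806 -0.1481  0.0703] rpy [-1.7319e+00 -1.6000e-03  3.0834e+00] graspJ [-1.  -9.2 89.1] F_J [-0.1 10.7 -3.5] M [2.62 0.14 0.02] gap 0.2300 tilt about jx deg 9.23, about jy 0.13
 q [ 0.476  0.365 -0.229  2.059 -0.111  0.763 -1.287]
   left [-0.7 33.5 30.6]
   right [ -0.6 -29.6  20.4]
   orig [-0.6  2.4 22.5]
```

View pics/s10.png

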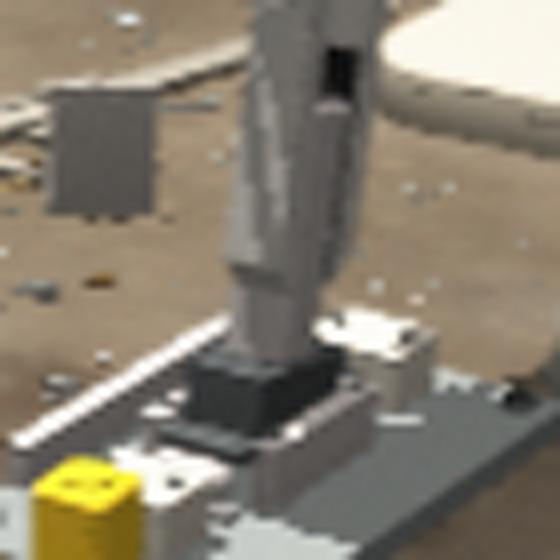

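```bash
python3 -m creep '0 -0.0006 -0.0007 0.02 0 0 1;0 -0.0006 -0.0007 0.02 0 0 1;0 -0.0006 -0.0007 0.02 0 0 1;0 0 0 0 0 0 1' 
python3 -c "
from h import *
toes()
s=cam('side');crop(s,345,120,415,190,8,'pics/s11.png')"
```

```text
t: 7.88
tcp_pos: [0.4809, -0.1458, 0.0725]
eef_rot: [-1.671, -0.001, 3.084]
wrist_force: [-1.5, 9.7, -0.4]
finger_gap: 0.228
t 7.88 tcp [ 0.4809 -0.1458  0.0725] rpy [-1.6711e+00 -1.3000e-03  3.0837e+00] graspJ [-0.8 -5.8 91.4] F_J [-2.1  9.6 -0.4] M [ 2.87  0.61 -0.02] gap 0.2276 tilt about jx deg 5.75, about jy 0.10
 q [ 0.412  0.345 -0.206  2.074 -0.044  0.747 -1.379]
   left [-0.6 33.3 30.6]
   right [ -0.4 -30.3  24.2]
   orig [-0.5  1.8 24.4]
```

View pics/s11.png

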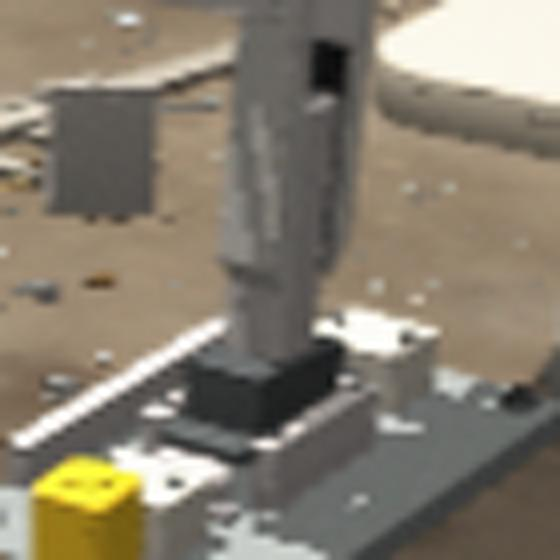

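```bash
python3 -m creep '0 -0.0006 -0.0008 0.02 0 0 1;0 -0.0006 -0.0008 0.02 0 0 1;0 -0.0006 -0.0008 0.02 0 0 1;0 0 0 0 0 0 1' 
python3 -c "
from h import *
toes()"
python3 -m creep '0 -0.0006 -0.0009 0.02 0 0 1;0 -0.0006 -0.0009 0.02 0 0 1;0 0 0 0 0 0 1;0 0 0 0 0 0 1' 
python3 -c "
from h import *
toes()
s=cam('side');crop(s,345,120,415,190,8,'pics/s12.png')"
```

```text
t: 8.27
tcp_pos: [0.4816, -0.1439, 0.0749]
eef_rot: [-1.611, -0.0, 3.084]
wrist_force: [0.5, 9.5, 3.2]
finger_gap: 0.234
t 8.27 tcp [ 0.4816 -0.1439  0.0749] rpy [-1.6106e+00 -1.0000e-04  3.0836e+00] graspJ [-0.3 -2.7 93.9] F_J [-0.1  9.5  3.2] M [ 2.62  0.12 -0.03] gap 0.2337 tilt about jx deg 2.28, about jy 0.01
 q [ 0.346  0.328 -0.182  2.087  0.028  0.736 -1.476]
   left [ 0.1 32.7 30.8]
   right [  0.3 -31.3  28.3]
   orig [ 0.2  0.8 26.5]
t: 8.6
tcp_pos: [0.4814, -0.1444, 0.0759]
eef_rot: [-1.571, -0.0, 3.082]
wrist_force: [0.5, 0.1, -4.0]
finger_gap: 0.229
t 8.60 tcp [ 0.4814 -0.1444  0.0759] rpy [-1.5709e+00 -1.0000e-04  3.0820e+00] graspJ [-0.4 -2.4 94.9] F_J [ 0.5  0.2 -4. ] M [ 0.04  0.01 -0.02] gap 0.2291 tilt about jx deg 0.00, about jy 0.00
 q [ 0.304  0.32  -0.165  2.095  0.077  0.732 -1.541]
   left [-0.  30.4 30.5]
   right [  0.1 -33.6  30.5]
   orig [ 0.  -1.6 27.5]
```

View pics/s12.png

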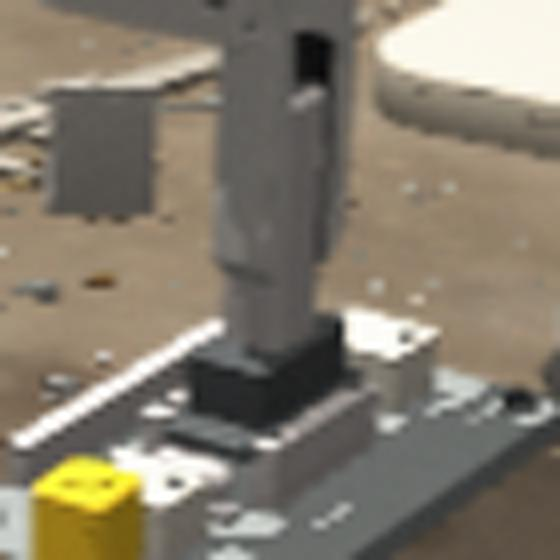

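```bash
python3 -m creep '0 0 -0.0008 0 0 0 1;0 0 -0.0008 0 0 0 1;0 0.0006 0 0 0 0 1;0 0.0006 0 0 0 0 1;0 0 0 0 0 0 1;0 0 0 0 0 0 1;0 0 0 0 0 0 1' 
python3 -c "
from h import *
toes()
s=cam('side');crop(s,345,120,415,190,8,'pics/s13.png')"
```

```text
t: 9.23
tcp_pos: [0.4818, -0.1433, 0.0749]
eef_rot: [-1.571, 0.0, 3.08]
wrist_force: [-0.6, 3.0, 3.3]
finger_gap: 0.231
t 9.23 tcp [ 0.4818 -0.1433  0.0749] rpy [-1.5711e+00  3.0000e-04  3.0804e+00] graspJ [-0.1 -1.4 93.9] F_J [-0.8  3.   3.3] M [ 0.87  0.29 -0.01] gap 0.2311 tilt about jx deg 0.02, about jy -0.02
 q [ 0.303  0.322 -0.166  2.096  0.078  0.729 -1.545]
   left [ 0.3 31.5 29.5]
   right [  0.3 -32.5  29.5]
   orig [ 0.3 -0.5 26.5]
```

View pics/s13.png

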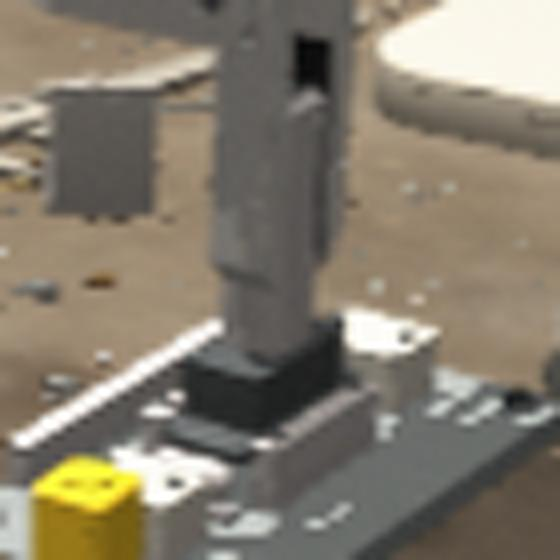

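The block is standing level on both rollers: the toes are at 29.5 mm and the vertical force has gone from -4 to +3.3 N. Next I lift it slowly.

```bash
python3 -m creep '0 -0.002 -0.0005 0 0 0 1;0 -0.004 0 0 0 0 1;0 -0.004 0 0 0 0 1;0 -0.004 0 0 0 0 1;0 -0.005 0 0 0 0 1;0 -0.005 0 0 0 0 1;0 -0.005 0 0 0 0 1;0 -0.004 0 0 0 0 1;0 -0.002 0 0 0 0 1;0 0 0 0 0 0 1' 
python3 -m creep '0 0 0 0 0 0 1;0 0 0 0 0 0 1;0 0 0 0 0 0 1;0 0 0 0 0 0 1;0 0 0 0 0 0 1;0 0 0 0 0 0 1' 
python3 -c "
from h import *
toes()
s=cam('side');crop(s,325,80,445,215,5,'pics/s14.png');t=cam('top');crop(t,330,150,490,260,5,'pics/t14.png')"
```

```text
t: 10.12
tcp_pos: [0.4819, -0.1431, 0.1103]
eef_rot: [-1.571, 0.001, 3.08]
wrist_force: [-1.2, 0.0, -4.2]
finger_gap: 0.23
t: 10.62
tcp_pos: [0.4816, -0.143, 0.1096]
eef_rot: [-1.571, -0.0, 3.08]
wrist_force: [-1.1, -0.5, -3.6]
finger_gap: 0.234
t 10.62 tcp [ 0.4816 -0.143   0.1096] rpy [-1.5709e+00 -2.0000e-04  3.0803e+00] graspJ [ -0.4  -1.1 128.6] F_J [-1.  -0.5 -3.6] M [ 0.05 -0.01  0.02] gap 0.2339 tilt about jx deg 0.01, about jy 0.01
 q [ 0.308  0.27  -0.17   2.07   0.063  0.806 -1.532]
   left [ 0.1 31.8 64.2]
   right [  0.1 -32.2  64.2]
   orig [ 0.1 -0.2 61.2]
```

View pics/s14.png

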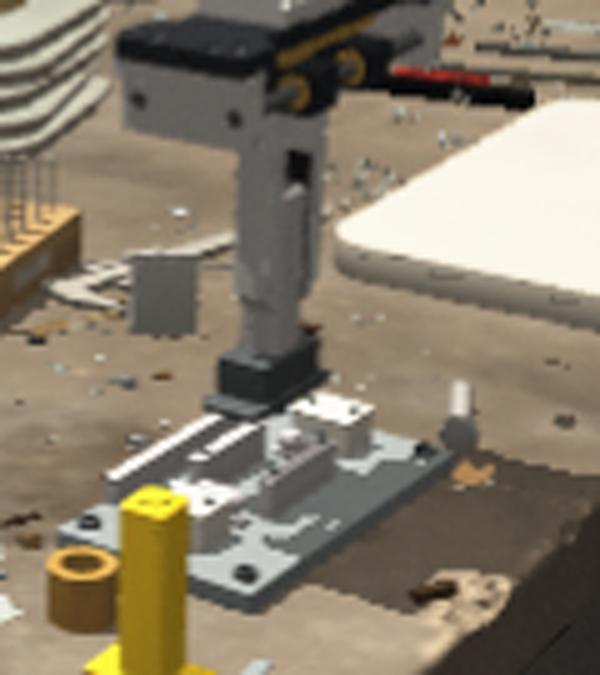

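View pics/t14.png

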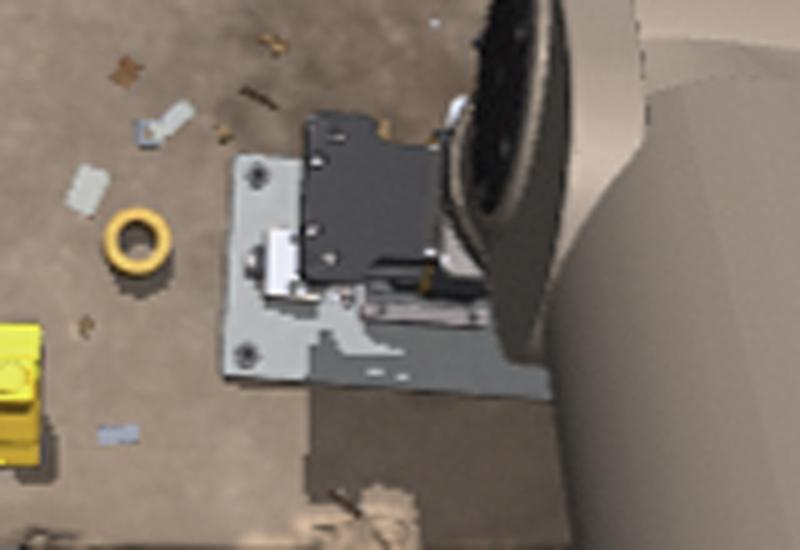

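Block is clear; bushing, bolt and yellow look-alike are undisturbed. I'll check the rigid-grasp prediction against the picture, for upright and height.

Run:
```python
from h import *
s=cam('side'); Rj=Ro.from_euler('z',YAW).as_matrix(); o=np.array([.4816,-.143,.0612])
P=[[-15,33,3],[15,33,3],[-15,-33,3],[-14,25,26],[14,25,26],[-14,-25,26],[-14,25,6],[-11,11,26],[-11,-11,26]]
q=proj(s,[o+Rj@np.array(p)/1e3 for p in P])
im=cv2.resize(s["frame"][100:180,345:415,::-1],None,fx=8,fy=8,interpolation=cv2.INTER_CUBIC)
for u in q: cv2.circle(im,tuple(int(v) for v in ((u-[345,100]+.5)*8-.5)),4,(0,0,255),1)
cv2.imwrite('pics/s15.png',im); toes(); print(bot.read_state()["dq"].round(4))
```

```text
t 10.77 tcp [ 0.4816 -0.143   0.1097] rpy [-1.5709e+00 -1.0000e-04  3.0804e+00] graspJ [ -0.3  -1.  128.7] F_J [ 0.1 -0.5 -3.4] M [ 0.03  0.03 -0.03] gap 0.2319 tilt about jx deg 0.00, about jy 0.00
 q [ 0.308  0.27  -0.17   2.07   0.063  0.806 -1.532]
   left [ 0.1 31.8 64.3]
   right [  0.1 -32.2  64.3]
   orig [ 0.1 -0.2 61.3]
[-0.0012 -0.0016 -0.      0.001   0.0008  0.0007  0.0007]
```

View pics/s15.png

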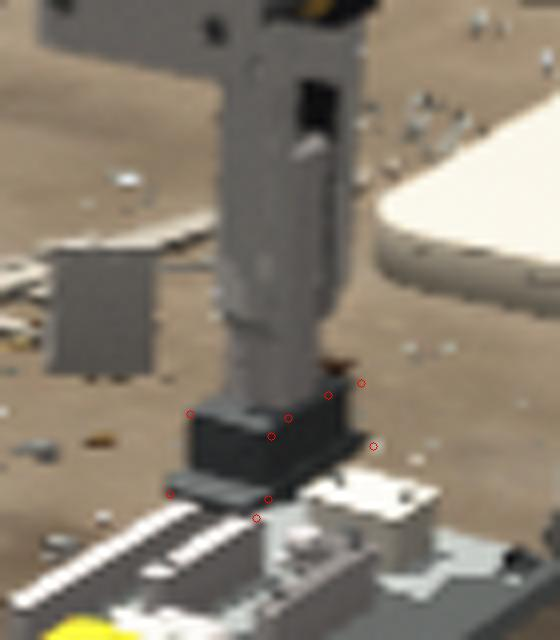

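```bash
python3 -c "
from bench import bot
print(bot.finish_job())"
```

```text
the job is handed in; nothing more can be done
None
```

I gripped the dark block's post across the jig's y direction at 60 N and rocked it out as asked, then handed the job in at about 10.8 s with the block still held.

1. **First end:** I leaned it about 15° around its -y end. The +y end popped up past its roller (toe about 31 mm) while the -y end stayed home (toe about 15 mm).
2. **Second end:** I rocked it back around the +y end until the -y end popped up. The side moment then fell to zero. I set it level on both rollers, with the toes at 29.5 mm and the rollers carrying about 7 N.
3. **Lift:** I raised it straight up and held it.

**Last checks:** these come from the arm's readings, assuming the block did not slip in the grip.
- **Height:** the underside is about 61 mm above the bench, roughly 27 mm above the cheeks and 33 mm above the roller tops.
- **Position:** it is within about 0.3 mm of where it sat over the pocket.
- **Stillness:** tilt is about 0° and the arm is still. The wrist carries only about 3.5 N, roughly the block's weight.

**Camera:** the side picture shows the block clear and upright, with the bushing and the yellow look-alike untouched. The bolt also looked untouched, though the arm hid it from the top camera at the end. Most predicted corners fell within about 1 pixel (2 mm) of the picture. The near foot corners were off by about 2 pixels, though the body edge showed no tilt. A similar 1-pixel offset was there before I touched anything, so I put it down to the camera calibration.

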